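# Switch the dust extraction to the narrow bench port

### The arm

A 6-joint arm with a two-finger parallel gripper is mounted at the origin on the work surface. World frame = base frame: x ahead of the robot, y to its left, z up, the work surface at z = 0. Lengths are in m, angles in rad, forces in N, time in s.
With the tool pointing down it reaches from about 0.275 to 0.725 m from the base axis. Payload 15.9 kg.
Tool frame: the origin (TCP) lies on the centre line of the jaws, within the pads' length; the fingertips stand 25 mm ahead of it and the grasp point (between the pads) lies 6 mm ahead of it; z points along the fingers, y is the direction in which the jaws open and shut (so a half turn about z gives the same grasp; the last joint's range is limited). The gripper opens to 85 mm and grips with 20 to 120 N. Pads are 22 mm wide; open, the fingers measure 114 mm over their backs; the gripper's body (76 mm by 85 mm) begins 54 mm behind the grasp point. The pads swing forward as they close: fully open they stand 13 mm farther back than shut.
Start: joints at [1.329, 0.213, -0.034, 1.323, 0, 1.571], TCP at [0.12, 0.485, 0.256] pointing down, gripper open.
Joint ranges: [-2.98, 2.98], [-0.74, 1.72], [-1.14, 1.35], [-2.1, 2.04], [-1.57, 1.44], [-3.14, 3.14]. Speed limits (rad/s): [1.89, 1.89, 2.39, 2.57, 3.14, 3.14].

### API

Orientations are given as a 3x3 rotation matrix whose columns are the frame's x, y, z axes.
In Python, from station import arm gives the robot as it stands.
- The arm moves only by the tool apply_moves, never from a script. Its argument "plan" is a list of rows, each a list of 3 entries, a list of its own where there are three numbers: the gripper command: -1 is shut, 1 is fully open, values between are in proportion, then the shift along the world's x, y, z in mm, then the turn, a rotation vector about the world's x, y, z in degrees. In form: [[gripper, [dx, dy, dz], [wx, wy, wz]], ...]. A call has 1 to 20 rows; each row shifts and turns the commanded pose from where the row before left it; what a row does not reach is not made up. A row lasts 1/12 s, in which the tool goes at most 41.7 mm and 7.16 degrees, less where a joint would pass 70% of its speed; a pose out of reach is approached as far as the arm can. A call is refused whole if a number of a shift passes 41.7 or a number of a turn 7.16, either way. A call with a gripper value outside its range is refused whole. The fingers move at their own pace and stop on an object; the grip force is fixed at half the most. Time passes only in rows, so rows that do not move let the fingers close. It gives the time, the measured TCP pose, the force and the opening at its end, in the units of the state.
- arm.read_state(): the state, without advancing time (a new reading comes with each control period).
- arm.camera(name): name is "side" or "top"; returns (picture, depth): 384x512x3 uint8, red, green, blue; 384x512 float32, m along the optical axis (not along the pixel's ray), 0 where there is no reading.
- arm.get_calibration(name): a dict with "camera_matrix" (3x3 intrinsics, pixels), "R" (3x3) and "t" (3): a world point X has camera coordinates R X + t. Camera axes: x right, y down, z forward; pixel columns grow to the right and rows downward; lengths in m; the calibration is good to about 2 mm. A picture is of the moment at which its call begins. get_calibration takes no time and is no camera call.
- arm.close_job(): hands the job in, once; it reports no verdict.
The state is a dict: "t": time; "qpos": joint angles; "qd": joint speeds; "joint_efforts": joint torques, N m; "position": TCP position; "tcp_rot": TCP orientation; "force": force on the tool from outside, world axes, zero at the start; "ft_torque": the same for the moment, N m; "gripper_width": finger opening in m.
Only numpy, scipy, OpenCV 4.12 (cv2) and the standard library are available. Lean on these libraries where they do the work, as an engineer would, in place of code of your own. Each camera call takes 0.05 s, during which the arm holds its last target. There are 200 camera calls.

### The job

Switch the workbench's dust extraction over from the wide port to the narrow port. First slide the narrow port's gate fully open, up to its stop, leaving the wide one open meanwhile so that the extractor can always draw air; then slide the wide port's gate fully shut, up to its stop.

Things in the scene. Friction and masses are not known exactly. Their poses are not given: they have to be found in the camera images.
- narrow_grip (a point): Middle of the narrow gate's upright black grip fin, which stands in the middle of its steel shutter. Fin: 34 mm across the slide (x), 14 mm thick along it (y), 50 mm tall above the shutter; the point is 22 mm below its top, 28 mm above the shutter, 58 mm above the bench. Axes: y = sliding direction, towards open; z up.
- wide_grip (a point): Middle of the wide gate's upright black grip fin, in the middle of its steel shutter. Fin of the same size as the narrow one's: 34 mm across the slide (x), 14 mm along it (y), 50 mm tall; the point is 22 mm below its top and 58 mm above the bench. Axes: y = sliding direction, towards open; z up.
- narrow_gate (a joint): Narrow gate, m: 0 = shut (shutter over the hole), 0.070 = fully open, a stop at each. Starts 0 to 0.02, about 3 N of friction, stays where left. Its port: grey painted housing fixed to the bench, 80 x 160 mm, 36 mm high over its rails, with a 45 mm round hole under one half and a 58 mm square shutter sliding lengthways.
- wide_gate (a joint): Wide gate, m: 0 = shut (shutter over the hole), 0.100 = fully open, a stop at each. Starts 0.075 to 0.1, about 3 N of friction, stays where left. Its port: grey painted housing fixed to the bench, 116 x 226 mm, 36 mm high over its rails, with an 80 mm round hole under one half and a 94 mm square shutter sliding lengthways.

How it is judged:
By the outcome, as a careful person would: the job done as asked, in the order asked, and still so for the second after the job is handed in, with the robot touching nothing.
It also fails if it takes over 43 s, if anything falls off the work surface, if the arm or the gripper's body presses on something with over 40 N, if the wrist force passes 120 N, or if a joint passes its speed limit or range.

## Working session

There is one attempt and no reset: what is moved stays moved. The work goes in short steps, Python scripts to look and compute and a tool call to move; the robot and the scene stay as the last step left them, time stands still between calls to the robot, and variables do not carry over. Pictures are saved under pics/ and viewed, about 8 in all and at most 12, crops included, and the job is handed in when it is done.

Besides the shell and the picture viewer there is one more tool, called after "Request:" in YAML: its name, and indented under it one key for each argument. apply_moves: Moves the arm, as the interface text tells. Its arguments: {"type":"object","properties":{"plan":{"type":"array"}},"required":["plan"]}

```bash
mkdir -p pics
cat > h.py <<'E'
import numpy as np, cv2
from station import arm
def snap(n,f=None):
    im,d=arm.camera(n)
    if f: cv2.imwrite(f'pics/{f}.png',im[:,:,::-1])
    return im,d
def world(n,d):
    c=arm.get_calibration(n);K=np.array(c['camera_matrix']);R=np.array(c['R']);t=np.array(c['t'])
    v,u=np.mgrid[:d.shape[0],:d.shape[1]]
    P=np.stack([(u-K[0,2])/K[0,0]*d,(v-K[1,2])/K[1,1]*d,d],-1)
    return (P-t)@R
E
python3 - <<'E'
from h import *
for n in('top','side'):
    im,d=snap(n,n+'0'); np.savez(f'pics/{n}0.npz',im=im,d=d)
    c=arm.get_calibration(n);print(n,-np.array(c['R']).T@c['t'])
print(arm.read_state())
E
```

```text
top [ 0.35029532 -0.03781578  0.8689996 ]
side [0.12653457 0.32699997 0.42651564]
{'t': 0.1, 'qpos': array([ 1.32902627e+00,  2.13289179e-01, -3.49874355e-02,  1.32352483e+00,
        1.39701234e-05,  1.57081730e+00]), 'qd': array([0.00051189, 0.00067523, 0.00216659, 0.00075734, 0.00129693,
       0.00381176]), 'joint_efforts': array([-4.05622368e-04, -6.87252903e+01,  4.87803805e+01,  1.21653004e-02,
        6.86185513e-05,  3.44006637e-07]), 'position': array([0.11963695, 0.4851754 , 0.25587806]), 'tcp_rot': array([[-9.70910681e-01,  2.39441818e-01, -2.54209995e-04],
       [ 2.39441952e-01,  9.70910194e-01, -9.72537067e-04],
       [ 1.39490324e-05, -1.00511516e-03, -9.99999495e-01]]), 'force': array([ 0.43035404, -0.04527548,  0.16938939]), 'ft_torque': array([-0.01402675, -0.03122441,  0.00460811]), 'gripper_width': 0.08523456914849654}
```

View pics/top0.png

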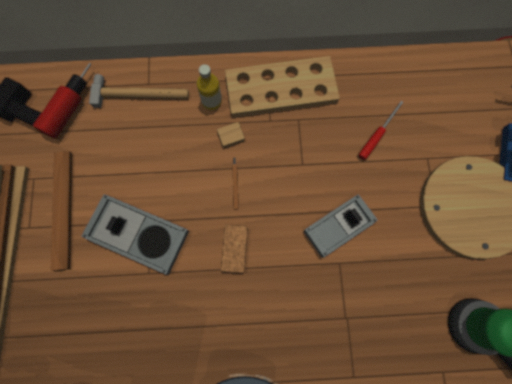

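View pics/side0.png

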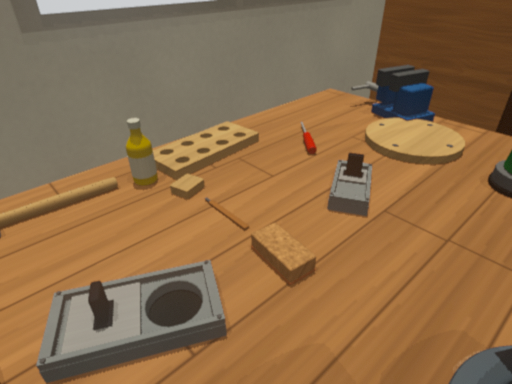

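The top view shows the wide port on the left, with its fin near (117,226) and an open hole near (155,241). The narrow port is on the right, with its fin near (352,215) over the hidden hole, so it opens toward lower-left. The side view agrees.

```bash
cat >> h.py <<'E'
def measure(im,d,n='top'):
    W=world(n,d);z=W[...,2]
    out={}
    for name,(x0,x1,y0,y1) in dict(wide=(.1,.65,.1,.55),narrow=(.1,.65,-.4,-.1)).items():
        pass
    return W
E
python3 - <<'E'
from h import *
f=np.load('pics/top0.npz');im,d=f['im'],f['d'];W=world('top',d)
c=arm.get_calibration('top');K=np.array(c['camera_matrix']);R=np.array(c['R']);t=np.array(c['t']);C=-R.T@t
def ray(u,v,z):
    r=R.T@np.linalg.inv(K)@[u,v,1];return C+r*(z-C[2])/r[2]
hsv=cv2.cvtColor(im,cv2.COLOR_RGB2HSV)
for name,(u0,u1,v0,v1) in dict(wide=(75,198,188,282),narrow=(298,385,190,262)).items():
    m=np.zeros(d.shape,np.uint8);s=np.s_[v0:v1,u0:u1]
    h=hsv[s];dark=(h[...,2]<45); grey=(h[...,1]<90)|dark
    m=np.zeros(d.shape,np.uint8);m[s]=grey*255
    m=cv2.morphologyEx(m,cv2.MORPH_OPEN,np.ones((3,3)))
    cs=cv2.findContours(m,0,2)[0];k=max(cs,key=cv2.contourArea)
    box=cv2.boxPoints(cv2.minAreaRect(k));P=np.array([ray(u,v,.036) for u,v in box])
    e=P[1]-P[0],P[2]-P[1];L=max(e,key=np.linalg.norm)
    print(name,'centre',P.mean(0).round(4),'sizes',[np.linalg.norm(x).round(4) for x in e],'long dir deg',np.degrees(np.arctan2(L[1],L[0])).round(1))
    w=W[s][(W[s][...,2]>.065)&(W[s][...,2]<.1)]
    if len(w):
        (cx,cy),sz,a=cv2.minAreaRect((w[:,:2]*1000).astype(np.float32)); print(' fin depth n',len(w),w.mean(0).round(4),cx,cy,sz,a,'z',np.percentile(w[:,2],[50,95]))
    inn=W[s][...,2]; print(' z hist',np.histogram(inn,[-.02,.005,.015,.025,.033,.045,.065,.1])[0])
E
python3 - <<'E'
import cv2,numpy as np
im=cv2.imread('pics/top0.png')
a=cv2.resize(im[185:285,75:200],None,fx=4,fy=4,interpolation=2);b=cv2.resize(im[185:285,295:370+20],None,fx=3,fy=4,interpolation=2)
b=cv2.resize(im[185:285,300:375],None,fx=4,fy=4,interpolation=2)
cv2.imwrite('pics/crop1.png',np.hstack([a,b]))
E
```

```text
wide centre [0.4755 0.24   0.036 ] sizes [np.float64(0.1205), np.float64(0.241)] long dir deg -116.9
 fin depth n 123 [0.4935 0.2775 0.0772] 494.2331848144531 279.0165100097656 (14.63100528717041, 33.725677490234375) 64.18775177001953 z [0.07904324 0.08192975]
 z hist [7517  255  838 1561 1172   50  123]
narrow centre [ 0.4675 -0.254   0.036 ] sizes [np.float64(0.1697), np.float64(0.0822)] long dir deg -59.2
 fin depth n 106 [ 0.4821 -0.2809  0.077 ] 483.2398681640625 -282.16357421875 (33.00485610961914, 14.320185661315918) 28.740766525268555 z [0.07837908 0.08028626]
 z hist [4002   29  790  572  697   40  106]
```

View pics/crop1.png

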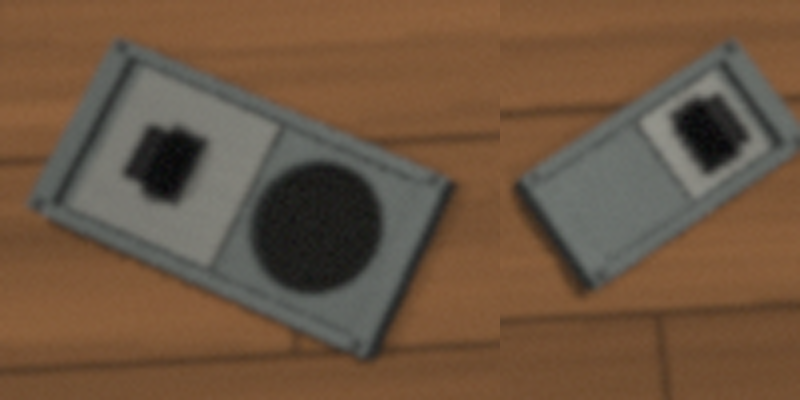

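Request:
apply_moves:
  plan:
    - [-1, [25, -20, 0], [0, 0, -2.3]]
    - [-1, [25, -20, 0], [0, 0, -2.3]]
    - [-1, [25, -20, 0], [0, 0, -2.3]]
    - [-1, [25, -20, 0], [0, 0, -2.3]]
    - [-1, [25, -20, 0], [0, 0, -2.3]]
    - [-1, [25, -20, 0], [0, 0, -2.3]]
    - [-1, [5, -36, 0], [0, 0, -2.3]]
    - [-1, [5, -36, 0], [0, 0, -2.3]]
    - [-1, [5, -36, 0], [0, 0, -2.3]]
    - [-1, [5, -36, 0], [0, 0, -2.3]]
    - [-1, [5, -36, 0], [0, 0, -2.3]]
    - [-1, [5, -36, 0], [0, 0, -2.3]]
    - [-1, [5, -36, 0], [0, 0, -2.3]]
    - [-1, [5, -36, 0], [0, 0, -2.3]]
    - [-1, [5, -36, 0], [0, 0, -2.3]]
    - [-1, [5, -36, 0], [0, 0, -2.3]]
    - [-1, [5, -36, 0], [0, 0, -2.3]]
    - [-1, [5, -36, 0], [0, 0, -2.3]]
    - [-1, [5, -36, 0], [0, 0, -2.3]]
    - [-1, [5, -36, 0], [0, 0, -2.3]]

```text
t: 1.77
position: [0.339, -0.1375, 0.2563]
tcp_rot: [[-0.503, 0.864, 0.0], [0.864, 0.503, 0.0], [-0.0, 0.0, -1.0]]
force: [1.4, 0.3, 0.2]
gripper_width: -0.0
```

Request:
apply_moves:
  plan:
    - [-1, [18, -19.4, 0], [0, 0, 0]]
    - [-1, [18, -19.4, 0], [0, 0, 0]]
    - [-1, [18, -19.4, 0], [0, 0, 0]]
    - [-1, [18, -19.4, 0], [0, 0, 0]]
    - [-1, [18, -19.4, 0], [0, 0, 0]]
    - [-1, [18, -19.4, 0], [0, 0, 0]]
    - [-1, [18, -19.4, 0], [0, 0, 0]]
    - [-1, [18, -19.4, 0], [0, 0, 0]]
    - [-1, [18, -19.4, 0], [0, 0, 0]]
    - [-1, [0, 0, -25], [0, 0, 0]]
    - [-1, [0, 0, -25], [0, 0, 0]]
    - [-1, [0, 0, -25], [0, 0, 0]]
    - [-1, [0, 0, -25], [0, 0, 0]]
    - [-1, [0, 0, -25], [0, 0, 0]]
    - [-1, [0, 0, -11], [0, 0, 0]]
    - [-1, [0, 0, 0], [0, 0, 0]]
    - [-1, [0, 0, 0], [0, 0, 0]]

```text
t: 3.18
position: [0.5011, -0.3099, 0.1201]
tcp_rot: [[-0.505, 0.863, -0.001], [0.863, 0.505, 0.001], [0.001, -0.001, -1.0]]
force: [-0.3, 0.1, 1.0]
gripper_width: -0.0002
```

Run:
```python
from h import *
a,_=snap('side');b,_=snap('top')
a=cv2.resize(a[90:250,290:430],None,fx=2.5,fy=2.5,interpolation=2);b=cv2.resize(b[150:310,280:440],(400,400),interpolation=2)
cv2.imwrite('pics/c2.png',np.hstack([a,b])[:,:,::-1])
```

```text
(no output)
```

View pics/c2.png

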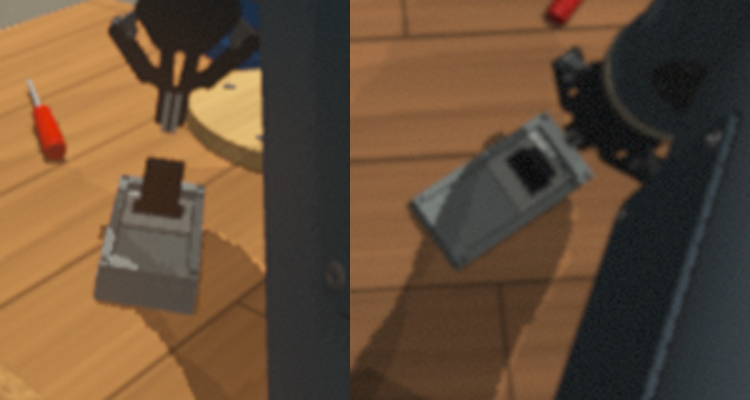

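The fingers hang just behind the narrow fin on its slide axis: side crop (172,115) against the fin at (163,185). I'll descend and push toward open.

Request:
apply_moves:
  plan:
    - [-1, [0, 0, -20], [0, 0, 0]]
    - [-1, [0, 0, -20], [0, 0, 0]]
    - [-1, [0, 0, -9], [0, 0, 0]]
    - [-1, [0, 0, 0], [0, 0, 0]]
    - [-1, [-3, 5.2, 0], [0, 0, 0]]
    - [-1, [-3, 5.2, 0], [0, 0, 0]]
    - [-1, [-2, 3.5, 0], [0, 0, 0]]
    - [-1, [-2, 3.5, 0], [0, 0, 0]]
    - [-1, [-2, 3.5, 0], [0, 0, 0]]
    - [-1, [-2, 3.5, 0], [0, 0, 0]]

```text
t: 4.12
position: [0.4878, -0.2857, 0.0721]
tcp_rot: [[-0.505, 0.863, 0.001], [0.863, 0.505, -0.001], [-0.001, 0.001, -1.0]]
force: [1.7, -3.5, 2.3]
gripper_width: -0.0002
```

Request:
apply_moves:
  plan:
    - [-1, [-2, 3.5, 0], [0, 0, 0]]
    - [-1, [-2, 3.5, 0], [0, 0, 0]]
    - [-1, [-2, 3.5, 0], [0, 0, 0]]
    - [-1, [-2, 3.5, 0], [0, 0, 0]]
    - [-1, [-2, 3.5, 0], [0, 0, 0]]
    - [-1, [-2, 3.5, 0], [0, 0, 0]]
    - [-1, [-2, 3.5, 0], [0, 0, 0]]
    - [-1, [-2, 3.5, 0], [0, 0, 0]]
    - [-1, [-2, 3.5, 0], [0, 0, 0]]
    - [-1, [-2, 3.5, 0], [0, 0, 0]]
    - [-1, [-2, 3.5, 0], [0, 0, 0]]

```text
t: 5.03
position: [0.4652, -0.2469, 0.0713]
tcp_rot: [[-0.505, 0.863, -0.0], [0.863, 0.505, -0.0], [-0.0, -0.0, -1.0]]
force: [1.6, -3.0, 2.8]
gripper_width: 0.0002
```

Run:
```python
from h import *
a,_=snap('side')
cv2.imwrite('pics/c3.png',cv2.resize(a[90:250,290:430],None,fx=3,fy=3,interpolation=2)[:,:,::-1])
```

```text
(no output)
```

View pics/c3.png

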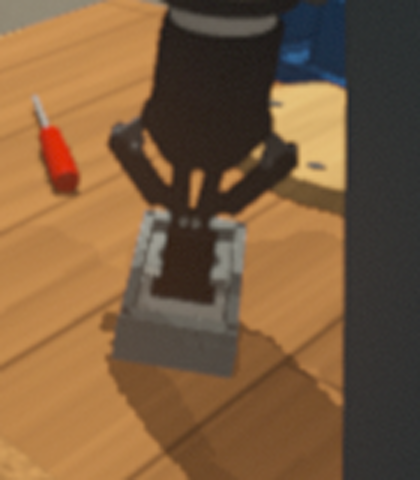

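Request:
apply_moves:
  plan:
    - [-1, [-1, 1.7, 0], [0, 0, 0]]
    - [-1, [-1, 1.7, 0], [0, 0, 0]]
    - [-1, [-1, 1.7, 0], [0, 0, 0]]
    - [-1, [-1, 1.7, 0], [0, 0, 0]]

```text
t: 5.42
position: [0.4622, -0.2417, 0.0714]
tcp_rot: [[-0.505, 0.863, 0.001], [0.863, 0.505, -0.003], [-0.003, -0.0, -1.0]]
force: [11.8, -24.0, -15.4]
gripper_width: 0.0002
```

Request:
apply_moves:
  plan:
    - [-1, [-1, 1.7, 0], [0, 0, 0]]
    - [-1, [-1, 1.7, 0], [0, 0, 0]]

```text
t: 5.58
position: [0.462, -0.2413, 0.0717]
tcp_rot: [[-0.504, 0.864, 0.004], [0.864, 0.504, -0.009], [-0.01, -0.001, -1.0]]
force: [24.5, -48.7, -36.6]
gripper_width: -0.0002
```

Request:
apply_moves:
  plan:
    - [-1, [-1, 1.7, 0], [0, 0, 0]]

```text
t: 5.67
position: [0.4619, -0.241, 0.0718]
tcp_rot: [[-0.503, 0.864, 0.005], [0.864, 0.503, -0.012], [-0.013, -0.001, -1.0]]
force: [30.0, -61.2, -47.8]
gripper_width: 0.0003
```

Stop reached: the force rose from about 3 N to 60 N with no motion. Backing off the way I came, then lifting.

Request:
apply_moves:
  plan:
    - [-1, [2, -3.4, 0], [0, 0, 0]]
    - [-1, [2, -3.4, 0], [0, 0, 0]]
    - [-1, [2, -3.4, 0], [0, 0, 0]]
    - [-1, [2, -3.4, 0], [0, 0, 0]]
    - [-1, [4, -6.8, 0], [0, 0, 0]]
    - [-1, [4, -6.8, 0], [0, 0, 0]]
    - [-1, [0, 0, 10], [0, 0, 0]]
    - [-1, [0, 0, 25], [0, 0, 0]]
    - [-1, [0, 0, 30], [0, 0, 0]]
    - [-1, [0, 0, 30], [0, 0, 0]]
    - [-1, [0, 0, 30], [0, 0, 0]]
    - [-1, [0, 0, 30], [0, 0, 0]]
    - [-1, [0, 0, 0], [0, 0, 0]]

```text
t: 6.75
position: [0.4761, -0.2634, 0.2327]
tcp_rot: [[-0.505, 0.863, 0.007], [0.863, 0.505, -0.004], [-0.007, 0.004, -1.0]]
force: [1.1, -0.3, 1.3]
gripper_width: 0.0002
```

Request:
apply_moves:
  plan:
    - [-1, [1.7, 28.7, 0], [0, 0, -2.84]]
    - [-1, [1.7, 28.7, 0], [0, 0, -2.84]]
    - [-1, [1.7, 28.7, 0], [0, 0, -2.84]]
    - [-1, [1.7, 28.7, 0], [0, 0, -2.84]]
    - [-1, [1.7, 28.7, 0], [0, 0, -2.84]]
    - [-1, [1.7, 28.7, 0], [0, 0, -2.84]]
    - [-1, [1.7, 28.7, 0], [0, 0, -2.84]]
    - [-1, [1.7, 28.7, 0], [0, 0, -2.84]]
    - [-1, [1.7, 28.7, 0], [0, 0, -2.84]]
    - [-1, [1.7, 28.7, 0], [0, 0, -2.84]]
    - [-1, [1.7, 28.7, 0], [0, 0, -2.84]]
    - [-1, [1.7, 28.7, 0], [0, 0, -2.84]]
    - [-1, [1.7, 28.7, 0], [0, 0, -2.84]]
    - [-1, [1.7, 28.7, 0], [0, 0, -2.84]]
    - [-1, [1.7, 28.7, 0], [0, 0, -2.84]]
    - [-1, [1.7, 28.7, 0], [0, 0, -2.84]]
    - [-1, [1.7, 28.7, 0], [0, 0, -2.84]]
    - [-1, [1.7, 28.7, 0], [0, 0, -2.84]]
    - [-1, [1.7, 28.7, 0], [0, 0, -2.84]]
    - [-1, [1.7, 28.7, 0], [0, 0, -2.84]]

```text
t: 8.42
position: [0.5082, 0.3129, 0.2269]
tcp_rot: [[0.448, 0.894, 0.0], [0.894, -0.448, 0.0], [0.0, 0.0, -1.0]]
force: [1.3, -0.7, 0.9]
gripper_width: -0.0002
```

Request:
apply_moves:
  plan:
    - [-1, [0, 0, -25], [0, 0, 0]]
    - [-1, [0, 0, -25], [0, 0, 0]]
    - [-1, [0, 0, -25], [0, 0, 0]]
    - [-1, [0, 0, -25], [0, 0, 0]]
    - [-1, [0, 0, -10], [0, 0, 0]]
    - [-1, [0, 0, 0], [0, 0, 0]]
    - [-1, [0, 0, 0], [0, 0, 0]]

```text
t: 9.0
position: [0.5086, 0.3115, 0.1172]
tcp_rot: [[0.446, 0.895, 0.0], [0.895, -0.446, 0.0], [0.0, 0.0, -1.0]]
force: [0.5, -0.9, -0.0]
gripper_width: -0.0002
```

Run:
```python
from h import *
a,_=snap('side');b,d=snap('top')
w=world('top',d)[185:265,295:390].reshape(-1,3);w=w[(w[:,2]>.065)&(w[:,2]<.1)];print(len(w),w.mean(0), cv2.minAreaRect((w[:,:2]*1000).astype(np.float32)) if len(w) else 0)
a=cv2.resize(a[90:384,0:400],(400,294));b=cv2.resize(b[160:310,60:400],(800,353),interpolation=2)
cv2.imwrite('pics/c4.png',np.vstack([np.pad(a,((0,0),(0,400),(0,0)))[:247],b])[:,:,::-1])
```

```text
109 [ 0.45045368 -0.2251849   0.07736991] ((450.836181640625, -226.1297149658203), (33.32722473144531, 13.996064186096191), 28.723867416381836)
```

View pics/c4.png

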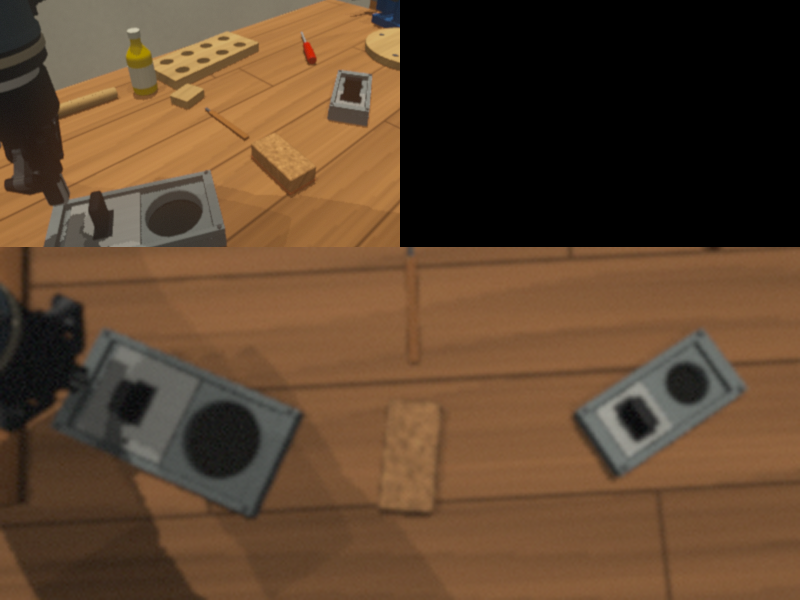

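The narrow gate is open: its hole at (687,383) is uncovered, and the fin moved 65 mm up to the stop. The closed fingers hang behind the wide fin, near (75,375) against the fin at (132,402).

Request:
apply_moves:
  plan:
    - [-1, [0, 0, -20], [0, 0, 0]]
    - [-1, [0, 0, -18], [0, 0, 0]]
    - [-1, [0, 0, -8], [0, 0, 0]]
    - [-1, [0, 0, 0], [0, 0, 0]]
    - [-1, [-2.7, -5.4, 0], [0, 0, 0]]
    - [-1, [-2.7, -5.4, 0], [0, 0, 0]]
    - [-1, [-1.8, -3.6, 0], [0, 0, 0]]
    - [-1, [-1.8, -3.6, 0], [0, 0, 0]]
    - [-1, [-1.8, -3.6, 0], [0, 0, 0]]

```text
t: 9.85
position: [0.4982, 0.2899, 0.0713]
tcp_rot: [[0.446, 0.895, 0.002], [0.895, -0.446, 0.001], [0.002, 0.001, -1.0]]
force: [2.3, 2.8, 3.0]
gripper_width: 0.0001
```

Request:
apply_moves:
  plan:
    - [-1, [-1.8, -3.6, 0], [0, 0, 0]]
    - [-1, [-1.8, -3.6, 0], [0, 0, 0]]
    - [-1, [-1.8, -3.6, 0], [0, 0, 0]]
    - [-1, [-1.8, -3.6, 0], [0, 0, 0]]
    - [-1, [-1.8, -3.6, 0], [0, 0, 0]]
    - [-1, [-1.8, -3.6, 0], [0, 0, 0]]
    - [-1, [-1.8, -3.6, 0], [0, 0, 0]]
    - [-1, [-1.8, -3.6, 0], [0, 0, 0]]
    - [-1, [-1.8, -3.6, 0], [0, 0, 0]]
    - [-1, [-1.8, -3.6, 0], [0, 0, 0]]

```text
t: 10.68
position: [0.4795, 0.2535, 0.0703]
tcp_rot: [[0.446, 0.895, -0.0], [0.895, -0.446, -0.0], [-0.0, 0.0, -1.0]]
force: [4.2, 2.2, 1.5]
gripper_width: 0.0001
```

Request:
apply_moves:
  plan:
    - [-1, [-1.8, -3.6, 0], [0, 0, 0]]
    - [-1, [-1.8, -3.6, 0], [0, 0, 0]]
    - [-1, [-1.8, -3.6, 0], [0, 0, 0]]
    - [-1, [-1.8, -3.6, 0], [0, 0, 0]]
    - [-1, [-1.8, -3.6, 0], [0, 0, 0]]
    - [-1, [-1.8, -3.6, 0], [0, 0, 0]]

```text
t: 11.18
position: [0.4687, 0.2319, 0.0703]
tcp_rot: [[0.446, 0.895, 0.0], [0.895, -0.446, 0.0], [0.0, 0.0, -1.0]]
force: [3.7, 2.3, 0.8]
gripper_width: -0.0001
```

Run:
```python
from h import *
a,_=snap('side');b,d=snap('top')
a=cv2.resize(a[180:384,0:300],(588,400));
cv2.imwrite('pics/c5.png',a[:,:,::-1])
```

```text
(no output)
```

View pics/c5.png

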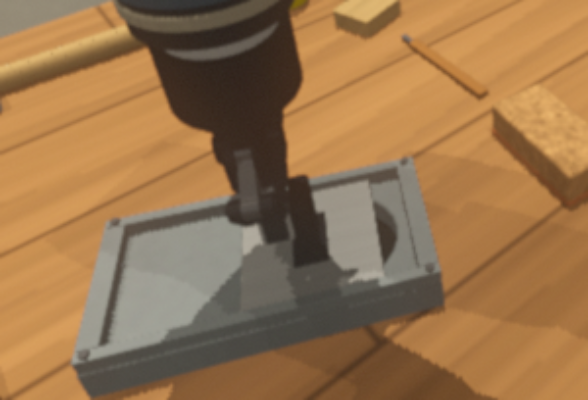

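The shutter covers most of the hole, with about 20 mm still to go; the fingers sit squarely behind the fin (275,215 against 305,230).

Request:
apply_moves:
  plan:
    - [-1, [-1.8, -3.6, 0], [0, 0, 0]]
    - [-1, [-1.8, -3.6, 0], [0, 0, 0]]
    - [-1, [-0.9, -1.8, 0], [0, 0, 0]]
    - [-1, [-0.9, -1.8, 0], [0, 0, 0]]
    - [-1, [-0.9, -1.8, 0], [0, 0, 0]]

```text
t: 11.7
position: [0.4623, 0.2195, 0.0702]
tcp_rot: [[0.446, 0.895, -0.0], [0.895, -0.446, 0.0], [-0.0, -0.0, -1.0]]
force: [0.3, 3.1, -1.7]
gripper_width: 0.0001
```

Request:
apply_moves:
  plan:
    - [-1, [-0.9, -1.8, 0], [0, 0, 0]]
    - [-1, [-0.9, -1.8, 0], [0, 0, 0]]
    - [-1, [-0.9, -1.8, 0], [0, 0, 0]]

```text
t: 11.95
position: [0.4597, 0.2141, 0.0702]
tcp_rot: [[0.446, 0.895, -0.0], [0.895, -0.446, -0.0], [-0.0, -0.0, -1.0]]
force: [-0.3, 3.0, -3.0]
gripper_width: 0.0001
```

Request:
apply_moves:
  plan:
    - [-1, [-0.9, -1.8, 0], [0, 0, 0]]
    - [-1, [-0.9, -1.8, 0], [0, 0, 0]]
    - [-1, [-0.9, -1.8, 0], [0, 0, 0]]

```text
t: 12.2
position: [0.459, 0.2124, 0.0707]
tcp_rot: [[0.444, 0.896, 0.003], [0.896, -0.444, 0.008], [0.008, -0.001, -1.0]]
force: [17.5, 43.8, -32.0]
gripper_width: 0.0
```

The force jumped to 47 N along the slide with no motion, so the stop is reached. Backing off and lifting clear.

Request:
apply_moves:
  plan:
    - [-1, [1.8, 3.6, 0], [0, 0, 0]]
    - [-1, [1.8, 3.6, 0], [0, 0, 0]]
    - [-1, [1.8, 3.6, 0], [0, 0, 0]]
    - [-1, [3.6, 7.2, 0], [0, 0, 0]]
    - [-1, [3.6, 7.2, 0], [0, 0, 0]]
    - [-1, [0, 0, 10], [0, 0, 0]]
    - [-1, [0, 0, 25], [0, 0, 0]]
    - [-1, [0, 0, 30], [0, 0, 0]]
    - [-1, [0, 0, 30], [0, 0, 0]]
    - [-1, [0, 0, 30], [0, 0, 0]]
    - [-1, [0, 30, 10], [0, 0, 0]]
    - [-1, [0, 30, 0], [0, 0, 0]]
    - [-1, [0, 30, 0], [0, 0, 0]]
    - [-1, [0, 30, 0], [0, 0, 0]]
    - [-1, [0, 30, 0], [0, 0, 0]]
    - [-1, [0, 30, 0], [0, 0, 0]]
    - [-1, [0, 0, 0], [0, 0, 0]]
    - [-1, [0, 0, 0], [0, 0, 0]]

```text
t: 13.7
position: [0.4693, 0.4152, 0.2053]
tcp_rot: [[0.444, 0.896, -0.0], [0.896, -0.444, -0.0], [-0.0, -0.0, -1.0]]
force: [-0.9, -0.6, 0.7]
gripper_width: -0.0001
```

Run:
```python
from h import *
b,d=snap('top')
W=world('top',d)
for n,s in dict(wide=np.s_[185:285,75:200],narrow=np.s_[185:265,295:390]).items():
    w=W[s].reshape(-1,3);w=w[(w[:,2]>.065)&(w[:,2]<.1)];print(n,len(w),cv2.minAreaRect((w[:,:2]*1000).astype(np.float32)) if len(w) else 0)
print(arm.read_state()['force'])
cv2.imwrite('pics/c6.png',cv2.resize(b[160:310,60:400],(800,353),interpolation=2)[:,:,::-1])
```

```text
wide 113 ((453.80230712890625, 195.6929473876953), (13.687982559204102, 33.54179000854492), 63.362972259521484)
narrow 107 ((450.9593200683594, -226.39248657226562), (33.35194778442383, 14.983078002929688), 28.27036476135254)
[-1.10088511  0.65027107  0.13687919]
```

View pics/c6.png

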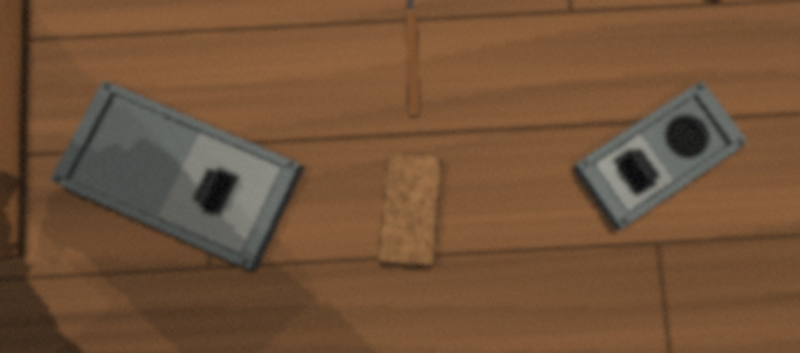

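The wide hole is fully covered, with its shutter at the right-hand end (fin at 216,190). The narrow hole (687,135) is open, and the arm is clear of both.

```bash
python3 -c "
from station import arm
print(arm.close_job())"
```

```text
the job is handed in; nothing more can be done
None
```

The dust extraction is switched over: the narrow gate is open to its stop and the wide gate is shut to its stop, done in that order. I handed the job in at about 14 s of the 43 s allowed.

I pushed both gates with the closed fingertips:
- **Narrow gate:** the fin moved about 65 mm. At the stop the force rose from about 3 N to 60–80 N with no further motion. That was harder than needed, but below the 120 N wrist limit in every reading.
- **Wide gate:** the fin then moved about 93 mm, and the force at the stop rose to about 57 N in all. During this push there was a sideways rub of 2–3 N, with no visible effect.

The last top view showed the narrow hole uncovered and its fin within 0.5 mm of where I left it. It also showed the wide hole fully covered. The arm was clear, with about 1 N on the tool. None of the checks failed or disagreed.

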